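# Tip the comb template out of its bin

## Robot

A 6-joint arm with a two-finger parallel gripper is mounted at the origin on a cart in front of the work surface, level with it; the furniture and walls round the work are solid. World frame = base frame: x ahead of the robot, y to its left, z up, the work surface at z = 0. Lengths are in m, angles in rad, forces in N, time in s.
With the tool pointing down it reaches from about 0.325 to 0.9 m from the base axis. Payload 6.1 kg.
Tool frame: the origin (TCP) lies at the very end of the fingers, on their centre line; the grasp point (between the pads) lies grip_point_offset behind it (grip_point_offset is the distance from the TCP to the grasp point, in m); z points along the fingers, y is the line along which they close (so a half turn about z gives the same grasp; the last joint's range is limited). The gripper opens to 87 mm and grips with 3 to 60 N. Pads are 19 mm wide; open, the fingers measure 117 mm over their backs; the gripper's body (75 mm by 190 mm) begins 51 mm behind the grasp point.
Start: joints at [-0.126, 0.22, 1.526, -0, 1.395, -0.126], TCP at [0.625, -0, 0.223] pointing down, gripper open.
Joint ranges: [-2.98, 2.98], [-0.91, 2.08], [0.09, 2.57], [-1.24, 4.39], [0.2, 2.65], [-2.68, 2.68]. Speed limits (rad/s): [2.57, 2.57, 3.01, 3.14, 3.14, 3.14].

## Interface

Orientations are given as a rotation vector (axis times angle).
In Python, from cell import * gives the robot as it stands.
- The arm moves only by the tool drive_tool, never from a script. Its argument "series" is text: rows parted by semicolons, each of 4 numbers parted by spaces: the shift along the tool's x, y, z as a fraction of full scale, then the turn about the tool's z as a fraction of full scale. A call has 1 to 20 rows; each row is the pose to reach, as a shift and turn from the pose commanded when the call began, along the tool's axes at that moment, turning the shorter way round; what a row does not reach only later rows make up. Full scale, the value 1, is 120 mm for a shift and pi rad for a turn. A row lasts 1/8 s, in which the tool goes at most 62.5 mm and 10.7 degrees, less where a joint would pass 70% of its speed; a pose out of reach is approached as far as the arm can. A call with a number of a shift or a turn outside -1 to 1 is refused whole. A call with a gripper value outside its range is refused whole. "hand" is the gripper command: -1 is shut, 1 is fully open, values between are in proportion, set as the call begins (left out, the last holds). The fingers move at their own pace and stop on an object; the grip force is fixed at half the most. Time passes only in rows, so rows that repeat a pose let the fingers close. It gives the time, the measured TCP pose, the force, the opening and the grip force at its end, in the units of the state.
- read_state(): the state, without advancing time (a new reading comes with each control period).
- capture(name): name is "scene" or "side" or "wrist"; returns the picture (480x640x3 uint8, blue, green, red); there is no depth.
- camera_model(name): a dict with "fx", "fy", "cx", "cy" (pixels), "rvec" (rotation vector, rad) and "tvec" (3), from world to camera coordinates, as OpenCV has them; the wrist camera has in their place "hand_eye" (4x4, takes a point from camera to tool coordinates, whose origin is the TCP and whose axes are the flange's). Camera axes: x right, y down, z forward; pixel columns grow to the right and rows downward; lengths in m; the calibration is good to about 2 mm. The wrist camera is an equidistant fisheye: a pixel r from the principal point sees the ray r / f radians off the axis. A picture is of the moment at which its call begins: read the wrist's pose just before it. camera_model takes no time and is no camera call.
- job_done(): hands the job in; it is judged then, once.
The state is a dict: "time_s": time; "q": joint angles; "dq": joint speeds; "joint_efforts": joint torques, N m; "ee_pos": TCP position; "orientation": TCP orientation; "force": force on the tool from outside, world axes, zero at the start; "wrist_torque": the same for the moment, N m; "finger_gap": finger opening in m; "grip_force": force on a finger pad.
Only numpy, scipy, OpenCV 4.12 (cv2) and the standard library are available. Lean on these libraries where they do the work, as an engineer would, in place of code of your own. Each camera call takes 0.05 s, during which the arm holds its last target. There are 200 camera calls.

## Task

Get the wooden comb template out of its narrow bin: without gripping it yet, push it up the ramp at the bin's end so that it tips and stays leaning over that end's rim, then take it by the raised end and lay it flat, without dropping it, on the outline drawn on the white board, lengthwise along it. Then let go and slide the bin's cover fully shut. Leave the other things on the bench where they are.

Things in the scene. Friction and masses are not known exactly. Their poses are not given: they have to be found in the camera images.
- bin: Long narrow plywood bin fixed to the bench, 100 mm wide (x), y from -225 to +113 mm; origin under it on the bench, z up. Its open well is 70 mm wide (x -35..35), from an upright wall at y=-108 to the ramp end at +y; flat floor at z=6 mm, rim at z=42 mm. From y=-225 to -108 it is a solid deck level with the rim, where the cover is parked. Rails at x=+-45..50 mm, up to z=52 mm, guide the cover.
- ramp_foot (a point): middle of the foot of the aluminium ramp, on the well's floor (x=0, y=66, z=6 mm in the bin's frame); from here the ramp rises towards +y at 40 degrees to the rim
- bin_rim (a point): middle of the rim's inner edge at the top of the ramp (x=0, y=109, z=42 mm in the bin's frame), axes as the bin's. The end board behind it is 4 mm thick, up to the rim only; beyond y=113 mm there is open bench and nothing crosses above this rim
- template: Loose flat wooden plate with a comb drawn on it, 60 (x) by 120 (y) by 10 mm thick, about 0.13 kg; origin at the centre of its underside, z up through it. Starts flat on the well's floor, length along the bin, about 5 mm play on each side (no finger fits), -y end 40 to 50 mm from the upright wall (room for closed fingertips), +y end just short of the ramp
- template_push_end (a point): centre of the template's -y end face, 5 mm above its underside. Pushed here near the floor towards +y with a few N, the other end climbs the ramp. With this end 70 mm short of the rim (bin's y) the plate leans at 27 degrees, 40 mm overhanging, and stays when left; more than 115 mm short it has not passed the rim, nearer than 50 mm it may tip out
- template_ramp_end (a point): centre of the template's +y end face, 5 mm above its underside
- board: White board fixed to the bench, 110 (x) by 170 (y) by 14 mm, origin under its centre, z up, with a dark outline of 68 by 128 mm, long side along y, drawn round the middle of its top
- board_mark (a point): centre of the outline, on the board's top; axes as the board's
- cover (a joint): sliding cover of the bin, a 6 mm grey plate 88 mm wide and 222 mm long, parked behind the well; value in m from 0 (fully open) to 0.229 (fully shut), it slides along the bin's +y and stays where left; moving it takes about 2 to 3 N
- cover_handle (a point): centre of the top of the cover's dark handle: an upright block 50 mm (across the bin) by 16 mm (along the bin) by 24 mm high on the cover, 45 mm behind its leading (+y) edge; its top is 72.5 mm above the bench; axes as the bin's
- tin: loose bystander: small grey tin, 67 mm across, 61 mm high, origin under its centre
- sanding: loose bystander: cork-brown sanding block, 52 x 86 x 26 mm, origin under its centre
- compound_block: loose bystander: red bar of polishing compound, 36 x 83 x 32 mm, origin under its centre

How it is judged:
By the outcome, as a careful person would: the job done as asked, in the order asked, and still so for the second after the job is handed in, with the robot touching nothing.
It also fails if it takes over 72 s, if anything falls off the work surface, if the arm or the gripper's body presses on something with over 40 N, if the wrist force passes 120 N, or if a joint passes its speed limit or range.

## Working session

There is one attempt and no reset: what is moved stays moved. The work goes in short steps, Python scripts to look and compute and a tool call to move; the robot and the scene stay as the last step left them, time stands still between calls to the robot, and variables do not carry over. Pictures are saved under pics/ and viewed, at most 10 in all, crops included, and the job is handed in when it is done.

Besides the shell and the picture viewer there is one more tool, called after "Emit:" as a command line: name --argument value ..., lists and objects as JSON in quotes. drive_tool: Moves the arm, as the interface text tells. Shift numbers are shares of 120 mm and turn numbers shares of pi rad, none past 1 either way. Its arguments: {"type":"object","properties":{"series":{"type":"string"},"hand":{"type":"number"}},"required":["series"]}

```bash
ls; mkdir -p pics; python3 - <<'E'
from cell import *
import cv2
s=read_state();print(s)
for n in("scene","side","wrist"):
    cv2.imwrite(f"pics/{n}0.png",capture(n));print(n,camera_model(n))
E
```

```text
pics
{'time_s': 0.0, 'q': array([-1.26094526e-01,  2.21240829e-01,  1.52762043e+00,  2.90445126e-05,
        1.39469017e+00, -1.26085940e-01]), 'dq': array([-7.81806518e-04, -8.25128599e-06,  6.13689777e-05,  9.15734265e-04,
       -2.15412553e-03,  3.84963094e-04]), 'joint_efforts': array([-1.67445501e-05, -4.94609964e+01, -3.87383544e+01,  6.99962187e-02,
        5.70271199e-02, -1.42064664e-04]), 'ee_pos': array([6.24377302e-01, 8.84083089e-05, 2.21423214e-01]), 'orientation': array([-2.22034913e+00, -2.22031871e+00,  1.84836216e-03]), 'force': array([-0.71851156,  0.73917192,  1.26851545]), 'wrist_torque': array([-0.00462983,  0.00311548, -0.01725657]), 'grip_force': 0.0, 'finger_gap': 0.08692329177642777}
scene {'fx': 545.9217821662894, 'fy': 545.9217821662894, 'cx': 317.921374107896, 'cy': 239.20744114434544, 'rvec': array([ 2.22958261, -0.54669544,  0.25510018]), 'tvec': array([-0.46469387,  0.21987601,  1.07162748])}
side {'fx': 465.72457546345225, 'fy': 465.72457546345225, 'cx': 319.09684073797405, 'cy': 246.8854703612721, 'rvec': array([ 2.00415181, -0.08543103,  0.0420541 ]), 'tvec': array([-0.52186756,  0.0740394 ,  0.94210861])}
wrist {'fx': 371.64829954431775, 'fy': 371.64829954431775, 'cx': 322.24515306273594, 'cy': 238.8229693230591, 'hand_eye': array([[ 7.63240187e-06, -9.68214770e-01, -2.50120289e-01,
         6.86506622e-02],
       [ 9.99999911e-01, -9.83892568e-05,  4.11379393e-04,
         5.20937753e-05],
       [-4.22912754e-04, -2.50120270e-01,  9.68214683e-01,
        -1.63209479e-01],
       [ 0.00000000e+00,  0.00000000e+00,  0.00000000e+00,
         1.00000000e+00]])}
```

View pics/scene0.png

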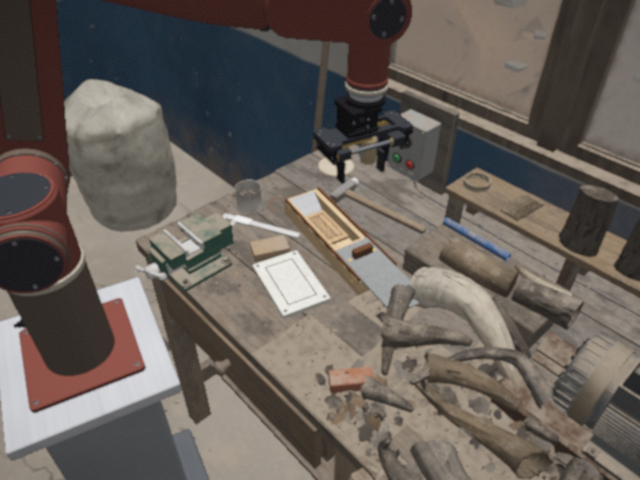

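View pics/wrist0.png

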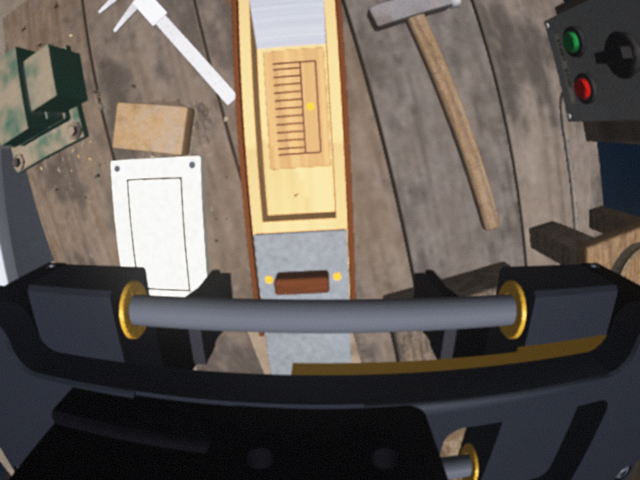

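```bash
python3 -c "
import cell;print([ (n,getattr(cell,n)) for n in dir(cell) if not n.startswith('_') and not callable(getattr(cell,n))])"
```

```text
[('grip_point_offset', 0.0187)]
```

```bash
cat > h.py <<'E'
from cell import *
import cv2, numpy as np
from scipy.spatial.transform import Rotation as R
M=camera_model("wrist")
def shot(name=None):
    s=read_state(); im=capture("wrist")
    if name: cv2.imwrite(f"pics/{name}.png",im)
    return s,im
def pose(s):
    T=np.eye(4);T[:3,:3]=R.from_rotvec(s["orientation"]).as_matrix();T[:3,3]=s["ee_pos"];return T@M["hand_eye"]
def proj(s,P):
    P=np.atleast_2d(P);T=pose(s);c=(P-T[:3,3])@T[:3,:3]
    r=np.hypot(c[:,0],c[:,1]);k=np.arctan2(r,c[:,2])*M["fx"]/r
    return np.c_[M["cx"]+k*c[:,0],M["cy"]+k*c[:,1]]
def ray(s,uv,z):
    d=(np.atleast_2d(uv)-[M["cx"],M["cy"]])/M["fx"];th=np.linalg.norm(d,axis=1,keepdims=True)
    T=pose(s);v=np.hstack([d*np.sinc(th/np.pi)/1,np.cos(th)])@T[:3,:3].T
    return T[:3,3]+v*((z-T[2,3])/v[:,2])[:,None]
def ortho(s,im,x0,y0,w,h,z,ppm=2):
    # top-down, column=x, row down = -y ; ppm px per mm
    u,v=np.meshgrid(np.arange(w*ppm),np.arange(h*ppm))
    P=np.c_[(x0+u/ppm/1000).ravel(),(y0-v/ppm/1000).ravel(),np.full(u.size,z)]
    q=proj(s,P).astype(np.float32)
    return cv2.remap(im,q[:,0].reshape(u.shape),q[:,1].reshape(u.shape),cv2.INTER_LINEAR)
E
python3 - <<'E'
from h import *
s=read_state();im=cv2.imread("pics/wrist0.png")
print(ray(s,[[300,200]],.04),proj(s,ray(s,[[300,200]],.04)))
cv2.imwrite("pics/o0.png",ortho(s,im,.4,.4,360,290,.042,2))
E
```

```text
[[0.60354823 0.01727333 0.04      ]] [[300. 200.]]
```

View pics/o0.png

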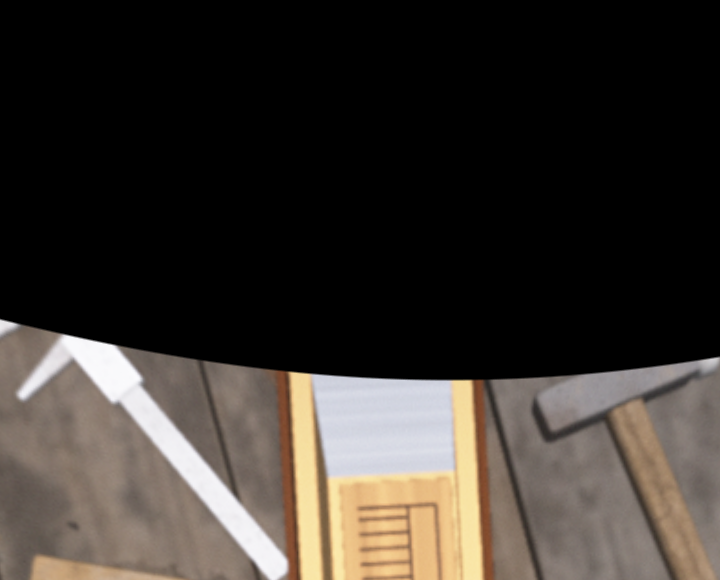

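```bash
python3 - <<'E'
from h import *
s=read_state();im=cv2.imread("pics/wrist0.png")
cv2.imwrite("pics/o1.png",ortho(s,im,.42,.22,260,290,.042,2))
E
```

```text
(no output)
```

View pics/o1.png

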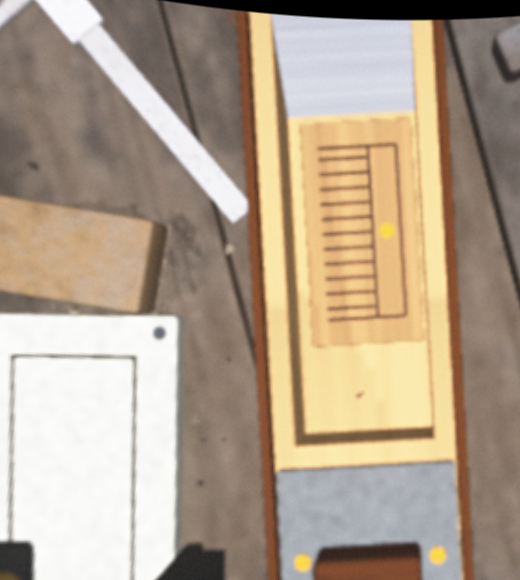

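Emit:
drive_tool --series "-0.4 -0.25 -0.35 0;-0.83 -0.5 -0.67 -0.02;-0.83 -0.5 -0.67 -0.02;-0.83 -0.5 -0.67 -0.02;-0.83 -0.5 -0.67 -0.02;-0.83 -0.5 -0.67 -0.02" --hand -1

```text
time_s: 0.9
ee_pos: [0.5649, -0.0983, 0.3012]
orientation: [-2.147, -2.29, 0.001]
force: [0.3, 0.0, 1.2]
finger_gap: 0.0353
grip_force: 0.0
```

```bash
python3 - <<'E'
from h import *
s,im=shot("w1");print(s["ee_pos"],s["orientation"],s["finger_gap"])
import pickle;pickle.dump(s,open("s1.pkl","wb"))
cv2.imwrite("pics/o2.png",ortho(s,im,.41,.24,260,300,.042,2))
E
```

```text
[ 0.56488192 -0.09830411  0.30124155] [-2.14725798e+00 -2.28972406e+00  1.37970426e-03] 0.035304301387610135
```

View pics/o2.png

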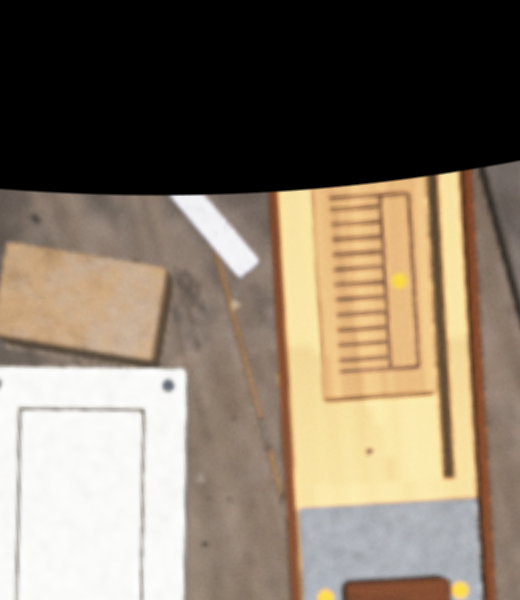

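```bash
python3 - <<'E'
from h import *
import pickle
s1=pickle.load(open("s1.pkl","rb"))
s0={"ee_pos":np.array([.624377,.0000884,.221423]),"orientation":np.array([-2.22034913,-2.22031871,.0018483])}
def re(s,x0,y0,px,z):
    px=np.array(px,float);P=np.c_[x0+px[:,0]/2000,y0-px[:,1]/2000,np.full(len(px),.042)]
    return ray(s,proj(s,P),z)[:,:2].round(4)
print("tmpl0",re(s0,.42,.22,[[313,347],[425,342],[300,122],[412,116]],.016).tolist())
print("tmpl1",re(s1,.41,.24,[[324,400],[434,393]],.016).tolist())
print("floor far edge/ramp foot?",re(s0,.42,.22,[[287,118],[413,114]],.006).tolist())
print("out0",re(s0,.42,.22,[[12,355],[135,356],[9,540],[132,540]],.014).tolist())
print("out1",re(s1,.41,.24,[[20,408],[143,409],[17,599],[143,599]],.014).tolist())
print("board1 right",re(s1,.41,.24,[[186,369],[186,599]],.014).tolist())
print("handle1 far top edge",re(s1,.41,.24,[[346,580],[448,577]],.0725).tolist())
print("cover lead",re(s1,.41,.24,[[300,508],[477,498]],.048).tolist(),re(s0,.42,.22,[[277,470],[452,462]],.048).tolist())
im=cv2.imread("pics/w1.png")
o=ortho(s1,im,.36,.1,300,300,.014,2)
m=cv2.inRange(cv2.cvtColor(o,cv2.COLOR_BGR2HSV),(0,0,190),(180,30,255))
c=max(cv2.findContours(m,0,1)[0],key=cv2.contourArea);r=cv2.minAreaRect(c);print(r)
b=cv2.boxPoints(r);print(np.c_[.36+b[:,0]/2000,.1-b[:,1]/2000])
E
```

```text
tmpl0 [[0.5728, 0.0448], [0.6331, 0.0475], [0.5658, 0.1659], [0.6261, 0.1691]]
tmpl1 [[0.5727, 0.0443], [0.6311, 0.048]]
floor far edge/ramp foot? [[0.5571, 0.1707], [0.6267, 0.1729]]
out0 [[0.4098, 0.0404], [0.4763, 0.0398], [0.4081, -0.0597], [0.4747, -0.0597]]
out1 [[0.4107, 0.0404], [0.4762, 0.0398], [0.4091, -0.0615], [0.4762, -0.0615]]
board1 right [[0.4992, 0.0612], [0.4992, -0.0615]]
handle1 far top edge [[0.5814, -0.0486], [0.6287, -0.0472]]
cover lead [[0.56, -0.0142], [0.6473, -0.0093]] [[0.5597, -0.0135], [0.6456, -0.0096]]
((165.36709594726562, 246.4111328125), (223.44021606445312, 343.13250732421875), 0.6261584758758545)
[[ 0.38588938 -0.10837311]
 [ 0.3877643   0.06318289]
 [ 0.49947774  0.06196197]
 [ 0.49760282 -0.10959402]]
```

Emit:
drive_tool --series "0.5 0.18 0.5 0;0.987 0.363 1 0;0.987 0.363 1 0;0.987 0.363 1 0;0.987 0.363 1 0" --hand -1

```text
time_s: 1.58
ee_pos: [0.6012, 0.0215, 0.1831]
orientation: [2.149, 2.291, -0.001]
force: [-0.3, -0.2, -0.0]
finger_gap: 0.0002
grip_force: 0.0
```

Emit:
drive_tool --series "0 0 0.4 0;0 0 0.8 0;0 0 0.8 0;0 0 0.8 0"

```text
time_s: 2.08
ee_pos: [0.6028, 0.0205, 0.0897]
orientation: [2.15, 2.287, 0.003]
force: [0.8, 0.4, -0.2]
finger_gap: 0.0
grip_force: 0.0
```

Emit:
drive_tool --series "0.01 -0.01 0.2 0;0.02 -0.01 0.4 0;0.02 -0.01 0.55 0;0.02 -0.01 0.62 0;0.02 -0.01 0.65 0;0.02 -0.01 0.65 0"

```text
time_s: 2.82
ee_pos: [0.6002, 0.0236, 0.0095]
orientation: [2.15, 2.29, 0.001]
force: [0.5, -0.7, -0.6]
finger_gap: 0.0004
grip_force: 0.0
```

Emit:
drive_tool --series "0.05 0 0 0;0.1 0 0 0;0.15 0 0 0;0.2 0 0 0;0.25 0 0 0;0.3 0 0 0;0.35 0 0 0;0.4 0 0 0;0.45 0 0 0;0.5 0 0 0;0.5 0 0 0"

```text
time_s: 4.2
ee_pos: [0.5956, 0.0845, 0.0087]
orientation: [-2.149, -2.29, -0.0]
force: [1.1, -0.5, -0.5]
finger_gap: 0.0008
grip_force: 0.2
```

```bash
python3 - <<'E'
from h import *
s,im=shot("w2")
sd=capture("side");cv2.imwrite("pics/sd2.png",sd)
cv2.imwrite("pics/v2.png",np.hstack([im[:400,150:500],cv2.resize(sd,(533,400))[:, :440]]))
E
```

```text
(no output)
```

View pics/v2.png

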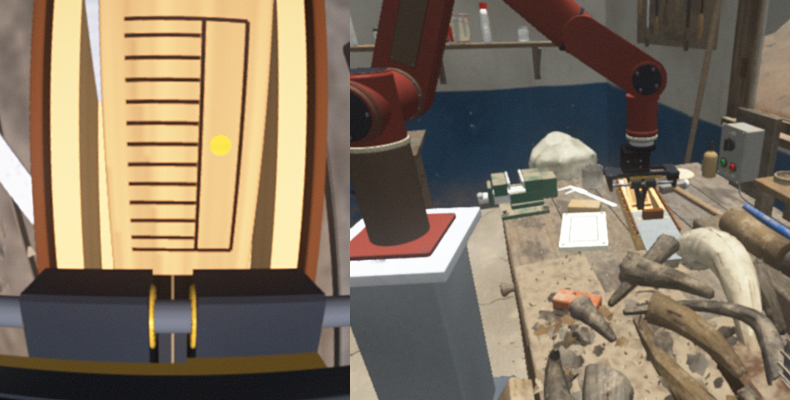

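Emit:
drive_tool --series "0.04 0 0 0;0.08 0 0 0;0.12 0 0 0;0.16 0 0 0;0.2 0 0 0;0.24 0 0 0;0.28 0 0 0;0.32 0 0 0;0.36 0 0 0;0.4 0 0 0;0.41 0 0 0;0.41 0 0 0"

```text
time_s: 5.8
ee_pos: [0.5928, 0.1329, 0.009]
orientation: [-2.15, -2.29, -0.0]
force: [0.8, -0.6, 0.2]
finger_gap: 0.0003
grip_force: 0.1
```

```bash
python3 - <<'E'
from h import *
s,im=shot("w3");sd=capture("side");cv2.imwrite("pics/sd3.png",sd);cv2.imwrite("pics/sc3.png",capture("scene"))
cv2.imwrite("pics/v3.png",np.hstack([im[:400,150:500],cv2.resize(sd[150:260,200:380],(440,269),interpolation=cv2.INTER_CUBIC)[:400] if 0 else cv2.copyMakeBorder(cv2.resize(sd[150:270,260:380],(400,400),interpolation=cv2.INTER_CUBIC),0,0,0,40,0)]))
E
```

```text
(no output)
```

View pics/v3.png

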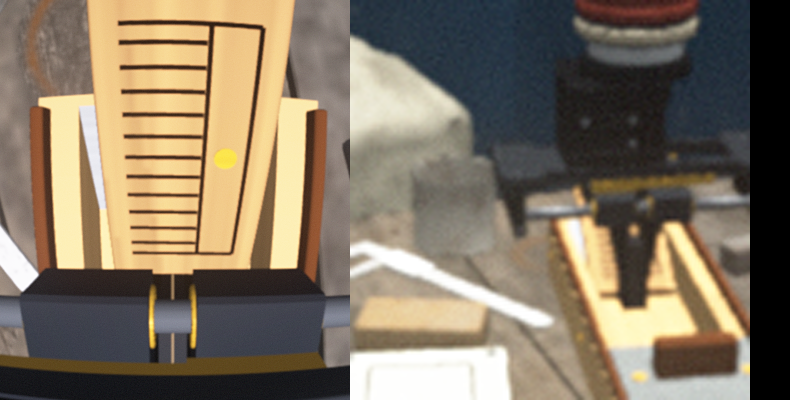

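Emit:
drive_tool --series "-0.05 0 0 0;-0.12 0 0 0;-0.15 0 -0.1 0;-0.15 0 -0.4 0;-0.15 0 -0.8 0;-0.15 0 -1 0;-0.15 0 -1 0;-0.15 0 -1 0"

```text
time_s: 6.95
ee_pos: [0.5933, 0.1144, 0.128]
orientation: [-2.15, -2.289, 0.001]
force: [-0.5, 0.3, 0.3]
finger_gap: 0.0006
grip_force: 0.0
```

Emit:
drive_tool --series "0.2 0 -0.5 0;0.4 0 -0.7 0;0.4 0 -0.7 0;0.4 0 -0.7 0;0.4 0 -0.7 0" --hand 1

```text
time_s: 7.58
ee_pos: [0.5897, 0.1616, 0.2102]
orientation: [-2.15, -2.287, 0.006]
force: [0.3, -0.1, -0.5]
finger_gap: 0.0424
grip_force: 0.0
```

```bash
python3 - <<'E'
from h import *
import pickle
s,im=shot("w4");pickle.dump(s,open("s4.pkl","wb"));print(s["ee_pos"],s["finger_gap"])
cv2.imwrite("pics/v4.png",im)
E
```

```text
[0.58968896 0.16160898 0.21020262] 0.042445357203285426
```

View pics/v4.png

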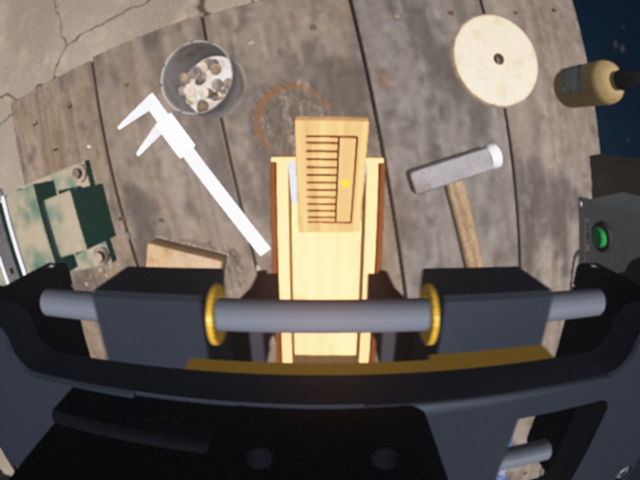

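```bash
python3 - <<'E'
from h import *
import pickle
s=pickle.load(open("s4.pkl","rb"))
print(pose(s)[:3,3])
print("hi",ray(s,[[296,117],[370,120]],.0694).round(4).tolist())
print("lo",ray(s,[[300,232],[360,233]],.015).round(4).tolist())
print("rim outer",ray(s,[[271,157],[384,158]],.042).round(4).tolist())
E
```

```text
[0.5862403  0.23026905 0.37337022]
hi [[0.5625, 0.2517, 0.0694], [0.6223, 0.2533, 0.0694]]
lo [[0.5681, 0.1431, 0.015], [0.6277, 0.1459, 0.015]]
rim outer [[0.54, 0.2168, 0.042], [0.6406, 0.2224, 0.042]]
```

Emit:
drive_tool --series "0.3 0.03 0.2 0;0.617 0.068 0.5 0;0.617 0.068 0.67 0;0.617 0.068 0.67 0;0.617 0.068 0.67 0;0.617 0.068 0.67 0;0.617 0.068 0.67 0" --hand 1

```text
time_s: 8.5
ee_pos: [0.5953, 0.2366, 0.1339]
orientation: [2.151, 2.288, 0.003]
force: [-0.8, -1.0, -0.4]
finger_gap: 0.0872
grip_force: 0.0
```

Emit:
drive_tool --series "0 -0.015 0.2 0;0 -0.015 0.4 0;0 -0.015 0.55 0;0 -0.015 0.65 0;0 -0.015 0.65 0;0 -0.015 0.65 0"

```text
time_s: 9.25
ee_pos: [0.5934, 0.2371, 0.0554]
orientation: [2.15, 2.29, 0.002]
force: [-0.3, 0.1, 1.1]
finger_gap: 0.0869
grip_force: 0.0
```

Emit:
drive_tool --series "0 0 0.035 0;0 0 0.035 0;0 0 0.035 0"

```text
time_s: 9.62
ee_pos: [0.5927, 0.2369, 0.0505]
orientation: [2.151, 2.29, 0.0]
force: [-0.4, -0.2, -0.3]
finger_gap: 0.087
grip_force: 0.0
```

Emit:
drive_tool --series "0 0 0 0;0 0 0 0;0 0 0 0;0 0 0 0;0 0 0 0;0 0 0 0;0 0 0 0;0 0 0 0" --hand -1

```text
time_s: 10.62
ee_pos: [0.5926, 0.2369, 0.0503]
orientation: [-2.151, -2.29, 0.0]
force: [-0.6, 0.6, -0.3]
finger_gap: 0.0596
grip_force: 29.9
```

Gripped. Lift gently and look.

Emit:
drive_tool --series "0 0 -0.08 0;0 0 -0.16 0;0 0 -0.3 0;0 0 -0.45 0;0 0 -0.6 0;0 0 -0.75 0;0 0 -0.9 0;0 0 -0.9 0;0 0 -0.9 0"

```text
time_s: 11.75
ee_pos: [0.5923, 0.2368, 0.1578]
orientation: [-2.15, -2.29, 0.001]
force: [1.3, 0.0, -1.8]
finger_gap: 0.0595
grip_force: 29.9
```

```bash
python3 - <<'E'
from h import *
s,im=shot("w5");sd=capture("side");sc=capture("scene")
print(s["ee_pos"],s["finger_gap"],s["force"],s["wrist_torque"])
cv2.imwrite("pics/v5.png",np.hstack([im[:400,200:450],cv2.resize(sd[120:250,280:410],(270,270)).repeat(1,0)[:270] if 0 else cv2.resize(sd[130:250,300:390],(300,400)),cv2.resize(sc[100:260,290:390],(250,400))]))
E
```

```text
[0.59228934 0.23676283 0.15780018] 0.05946065278583541 [ 1.34036976  0.03580945 -1.7884742 ] [ 0.06782498 -0.01318466  0.0124679 ]
```

View pics/v5.png

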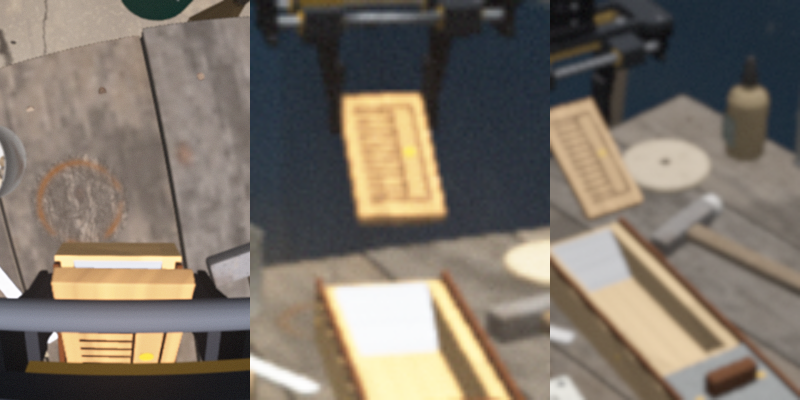

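```bash
cat >> h.py <<'E'
def side_on_plane(s,uv,name="side"):
    C=camera_model(name);Rw=R.from_rotvec(C["rvec"]).as_matrix();o=-Rw.T@C["tvec"]
    T=R.from_rotvec(s["orientation"]).as_matrix();n=T[:,1];g=s["ee_pos"];out=[]
    for u,v in uv:
        d=Rw.T@[(u-C["cx"])/C["fx"],(v-C["cy"])/C["fy"],1]
        p=o+d*((g-o)@n/(d@n));out.append([(p-g)@T[:,0],p[2]-g[2]])
    return np.array(out)
E
python3 - <<'E'
from h import *
s=read_state();sd=cv2.imread("pics/sd3.png")
print(side_on_plane(s,[(340,158.2),(345.8,195.3)])*1e3)
print(side_on_plane(s,[(550+0,0)])*0, camera_model("side")["rvec"])
# scene: crop 290..390 x2.5, 100..260 x2.5, offset 550
f=lambda x,y:((x-550)/2.5+290,y/2.5+100)
a=[f(592,98),f(640,205),f(588,217)];print(a,(side_on_plane(s,[a[0],a[1],((a[1][0]+a[2][0])/2,(a[1][1]+a[2][1])/2)],"scene")*1e3))
E
```

```text
[[-13.48383391  26.68466272]
 [-90.73973144 -40.14959825]]
[[-0.  0.]] [ 2.00415181 -0.08543103  0.0420541 ]
[(306.8, 139.2), (326.0, 182.0), (305.2, 186.8)] [[ -45.25097821   57.59858776]
 [-131.71515496  -11.39114952]
 [ -85.3754092   -45.95414621]]
```

Emit:
drive_tool --series "-0.08 -0.06 0 0;-0.2 -0.15 0 0;-0.35 -0.25 0 0;-0.5 -0.365 0 0;-0.65 -0.475 0 0;-0.8 -0.585 0 0;-0.936 -0.683 0 0"

```text
time_s: 12.78
ee_pos: [0.5168, 0.1185, 0.158]
orientation: [-2.151, -2.29, 0.001]
force: [0.4, -0.2, -1.2]
finger_gap: 0.0597
grip_force: 29.9
```

Emit:
drive_tool --series "-0.15 -0.1 0 0;-0.3 -0.22 0 0.005;-0.45 -0.33 0 0.01;-0.6 -0.44 0 0.015;-0.75 -0.55 0.05 0.023;-0.87 -0.64 0.1 0.023;-0.936 -0.683 0.15 0.023;-0.936 -0.683 0.2 0.023;-0.936 -0.683 0.2 0.023;-0.936 -0.683 0.2 0.023"

```text
time_s: 14.02
ee_pos: [0.4435, 0.0028, 0.1344]
orientation: [-2.231, -2.212, -0.0]
force: [0.4, 0.0, -0.9]
finger_gap: 0.0599
grip_force: 29.9
```

```bash
python3 - <<'E'
from h import *
s,im=shot("w6");sd=capture("side");sc=capture("scene")
print(s["ee_pos"],s["orientation"],s["force"],s["wrist_torque"])
cv2.imwrite("pics/v6.png",np.hstack([cv2.resize(sd[130:270,230:350],(400,466)),cv2.resize(sc[180:340,220:345],(365,466))]))
E
```

```text
[0.443483   0.00278778 0.13443786] [-2.23101617e+00 -2.21181473e+00 -2.68068361e-04] [ 0.36198882  0.017761   -0.86812813] [ 0.04293309 -0.00689009  0.02468342]
```

View pics/v6.png

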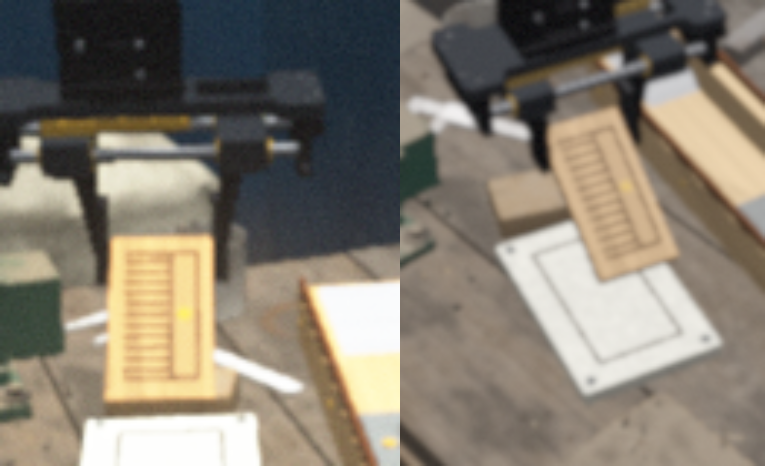

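```bash
python3 - <<'E'
from h import *
s=read_state()
print(side_on_plane(s,[(302.2,271.1),(284.7,220.4)],"scene")*1e3)
print(side_on_plane(s,[(230+158/3.33,130+400/3.33),(230+160/3.33,130+236/3.33)],"side")*1e3)
E
```

```text
[[-89.62145593 -38.83622831]
 [-10.7702109   36.51053231]]
[[-145.63718177  -13.0661908 ]
 [  57.26274427    4.55812331]]
```

Emit:
drive_tool --series "0 -0.005 0.2 0;0 -0.005 0.4 0;0 -0.005 0.55 0;0 -0.005 0.6 0;0 -0.005 0.64 0;0.025 -0.005 0.68 0;0.046 -0.005 0.725 0;0.062 -0.005 0.77 0;0.078 -0.005 0.815 0;0.09 -0.005 0.863 0;0.098 -0.005 0.9 0;0.105 -0.005 0.935 0;0.105 -0.005 0.935 0"

```text
time_s: 15.8
ee_pos: [0.4426, 0.015, 0.0219]
orientation: [-2.232, -2.211, 0.0]
force: [-0.4, 1.4, 2.0]
finger_gap: 0.0594
grip_force: 30.0
```

```bash
python3 - <<'E'
from h import *
s,im=shot("w7");cv2.imwrite("pics/sc7.png",capture("scene"));cv2.imwrite("pics/sd7.png",capture("side"))
print(s["ee_pos"],s["force"],s["wrist_torque"])
E
```

```text
[0.44263702 0.01497736 0.02185464] [-0.44656554  1.35821376  2.04271562] [0.14318791 0.0564311  0.01073933]
```

Emit:
drive_tool --series "0.005 0 0.02 0;0.008 0 0.04 0;0.01 0 0.052 0;0.01 0 0.052 0;0.01 0 0.052 0"

```text
time_s: 16.58
ee_pos: [0.4427, 0.016, 0.0159]
orientation: [2.232, 2.211, -0.0]
force: [-0.3, -0.4, 1.9]
finger_gap: 0.0602
grip_force: 30.0
```

Emit:
drive_tool --series "0 0 0.008 0;0 0 0.01 0;0 0 0.01 0"

```text
time_s: 16.95
ee_pos: [0.4427, 0.0162, 0.0147]
orientation: [2.232, 2.211, 0.0]
force: [-0.8, -1.2, 2.0]
finger_gap: 0.0598
grip_force: 30.0
```

```bash
cat >> h.py <<'E'
def cam_plane(name,uv,z):
    C=camera_model(name);Rw=R.from_rotvec(C["rvec"]).as_matrix();o=-Rw.T@C["tvec"]
    uv=np.atleast_2d(uv);d=np.c_[(uv[:,0]-C["cx"])/C["fx"],(uv[:,1]-C["cy"])/C["fy"],np.ones(len(uv))]@Rw
    return o+d*((z-o[2])/d[:,2])[:,None]
def cam_ortho(name,im,x0,y0,w,h,z,ppm=2):
    C=camera_model(name);u,v=np.meshgrid(np.arange(w*ppm),np.arange(h*ppm))
    P=np.c_[(x0+u/ppm/1000).ravel(),(y0-v/ppm/1000).ravel(),np.full(u.size,z)]
    K=np.array([[C["fx"],0,C["cx"]],[0,C["fy"],C["cy"]],[0,0,1]])
    q=cv2.projectPoints(P,C["rvec"],C["tvec"],K,None)[0].reshape(-1,2).astype(np.float32)
    return cv2.remap(im,q[:,0].reshape(u.shape),q[:,1].reshape(u.shape),cv2.INTER_LINEAR)
def wood(o,x0,y0,ppm=2):
    hsv=cv2.cvtColor(o,cv2.COLOR_BGR2HSV);m=cv2.inRange(hsv,(8,60,110),(28,255,255))
    m=cv2.morphologyEx(m,cv2.MORPH_CLOSE,np.ones((9,9)))
    c=max(cv2.findContours(m,0,1)[0],key=cv2.contourArea);r=cv2.minAreaRect(c);b=cv2.boxPoints(r)
    return np.array(r[1])/ppm,r[2],(x0+r[0][0]/ppm/1e3,y0-r[0][1]/ppm/1e3),np.c_[x0+b[:,0]/ppm/1e3,y0-b[:,1]/ppm/1e3]
E
python3 - <<'E'
from h import *
for n in("scene","side"):
    o=cam_ortho(n,capture(n),.385,.06,115,170,.024);cv2.imwrite(f"pics/p8{n}.png",o);print(n,wood(o,.385,.06))
print(read_state()["ee_pos"],read_state()["force"])
E
```

```text
scene (array([ 65.57126617, 128.70689392]), 5.024075031280518, (0.44066548538208006, -0.02924256896972656), array([[ 0.4023701 , -0.09047759],
       [ 0.4136415 ,  0.03773481],
       [ 0.47896084,  0.03199244],
       [ 0.46768945, -0.09621996]], dtype=float32))
side (array([162.,  65.]), 90.0, (0.443, -0.021000000000000005), array([[ 0.4105,  0.06  ],
       [ 0.4755,  0.06  ],
       [ 0.4755, -0.102 ],
       [ 0.4105, -0.102 ]], dtype=float32))
[0.44275014 0.01617799 0.01474198] [-0.2478714  -0.64324538  1.07656052]
```

```bash
python3 - <<'E'
from h import *
for n in("side","scene"):
    C=camera_model(n);Rw=R.from_rotvec(C["rvec"]).as_matrix();print(n,-Rw.T@C["tvec"])
    o=cv2.imread(f"pics/p8{n}.png").astype(int)
    for x in(.425,.455):
        c=int((x-.385)*2000);print(x,[(round(1e3*(.06-r/2000)),*o[r-1:r+2,c-6:c+7].mean((0,1)).astype(int)) for r in range(266,334,4)])
E
```

```text
side [ 0.458852   -0.86239393  0.45948641]
0.425 [(-73, np.int64(129), np.int64(189), np.int64(231)), (-75, np.int64(140), np.int64(204), np.int64(240)), (-77, np.int64(150), np.int64(218), np.int64(246)), (-79, np.int64(156), np.int64(225), np.int64(249)), (-81, np.int64(160), np.int64(228), np.int64(250)), (-83, np.int64(158), np.int64(226), np.int64(250)), (-85, np.int64(154), np.int64(222), np.int64(249)), (-87, np.int64(138), np.int64(201), np.int64(238)), (-89, np.int64(120), np.int64(176), np.int64(222)), (-91, np.int64(100), np.int64(145), np.int64(186)), (-93, np.int64(81), np.int64(116), np.int64(149)), (-95, np.int64(74), np.int64(107), np.int64(135)), (-97, np.int64(72), np.int64(103), np.int64(127)), (-99, np.int64(87), np.int64(115), np.int64(137)), (-101, np.int64(112), np.int64(137), np.int64(156)), (-103, np.int64(162), np.int64(183), np.int64(194)), (-105, np.int64(206), np.int64(222), np.int64(226))]
0.455 [(-73, np.int64(132), np.int64(192), np.int64(233)), (-75, np.int64(136), np.int64(198), np.int64(237)), (-77, np.int64(142), np.int64(206), np.int64(241)), (-79
[... 1851 characters left out ...]
(178), np.int64(207)), (-81, np.int64(146), np.int64(181), np.int64(210)), (-83, np.int64(144), np.int64(180), np.int64(209)), (-85, np.int64(139), np.int64(174), np.int64(203)), (-87, np.int64(126), np.int64(160), np.int64(189)), (-89, np.int64(106), np.int64(137), np.int64(163)), (-91, np.int64(95), np.int64(117), np.int64(138)), (-93, np.int64(112), np.int64(126), np.int64(137)), (-95, np.int64(153), np.int64(162), np.int64(167)), (-97, np.int64(191), np.int64(199), np.int64(201)), (-99, np.int64(215), np.int64(221), np.int64(223)), (-101, np.int64(225), np.int64(232), np.int64(233)), (-103, np.int64(228), np.int64(235), np.int64(236)), (-105, np.int64(229), np.int64(235), np.int64(237))]
```

Emit:
drive_tool --series "0.01 0 0 0;0.02 0 0 0;0.02 0 0 0;0.02 0 0 0"

```text
time_s: 17.55
ee_pos: [0.4428, 0.0187, 0.0148]
orientation: [2.232, 2.211, 0.001]
force: [1.1, -0.5, 2.0]
finger_gap: 0.0597
grip_force: 30.0
```

Emit:
drive_tool --series "0.02 0 0 0;0 0 0 0;0 0 0 0;0 0 0 0;0 0 0 0;0 0 0 0" --hand 0.9

```text
time_s: 18.3
ee_pos: [0.4427, 0.0186, 0.0147]
orientation: [2.232, 2.211, 0.0]
force: [0.6, 0.1, 0.3]
finger_gap: 0.0822
grip_force: 0.0
```

Emit:
drive_tool --series "0 0 -0.1 0;0 0 -0.3 0;0 0 -0.6 0;0 0 -1 0;0 0 -1 0"

```text
time_s: 18.92
ee_pos: [0.4462, 0.0182, 0.1399]
orientation: [2.226, 2.206, 0.009]
force: [0.2, 0.5, 0.4]
finger_gap: 0.0826
grip_force: 0.0
```

Emit:
drive_tool --series "-0.5 0 -0.5 0;-1 0 -1 0;-1 0 -1 0;-1 0 -1 0;-1 0 -1 0;-1 0 -1 0"

```text
time_s: 19.68
ee_pos: [0.4407, -0.1002, 0.2529]
orientation: [-2.228, -2.21, 0.002]
force: [0.3, 0.9, -0.9]
finger_gap: 0.0828
grip_force: 0.0
```

```bash
python3 - <<'E'
from h import *
s,im=shot("w9");print(s["ee_pos"])
o=ortho(s,im,.38,.07,125,185,.024);cv2.imwrite("pics/o9.png",o);print(wood(o,.38,.07))
o2=ortho(s,im,.38,.07,125,185,.014);cv2.imwrite("pics/o9b.png",o2)
g=cv2.cvtColor(o2,cv2.COLOR_BGR2GRAY).astype(int)
f=lambda v:[int(t) for t in v]
for y in(-.0,-.03,-.06):
    r=int((.07-y)*2000);print("row",y,"L",f(g[r-3:r+4,36:92].mean(0))[::2],"R",f(g[r-3:r+4,160:216].mean(0))[::2])
for x in(.425,.455):
    c=int((x-.38)*2000);print("col",x,"top",f(g[30:90,c-3:c+4].mean(1))[::2],"bot",f(g[290:340,c-3:c+4].mean(1))[::2])
E
```

```text
[ 0.44069441 -0.10019065  0.25290959]
(array([ 60.04201508, 120.8368454 ]), 0.6585432291030884, (0.4420031433105469, -0.023727050781249995), array([[ 0.4112897 , -0.08379643],
       [ 0.41267854,  0.03703243],
       [ 0.47271657,  0.03634233],
       [ 0.47132775, -0.08448652]], dtype=float32))
row -0.0 L [250, 251, 251, 250, 250, 250, 249, 249, 249, 249, 236, 199, 164, 185, 202, 207, 209, 210, 208, 207, 206, 205, 201, 192, 180, 171, 168, 171] R [203, 204, 198, 175, 149, 160, 187, 203, 209, 213, 213, 213, 213, 221, 229, 210, 174, 211, 241, 250, 250, 250, 249, 249, 249, 248, 247, 247]
row -0.03 L [250, 250, 250, 250, 249, 249, 249, 249, 250, 250, 239, 194, 167, 185, 208, 210, 209, 211, 210, 209, 209, 207, 200, 188, 175, 168, 166, 165] R [204, 204, 194, 162, 147, 172, 196, 207, 212, 215, 215, 215, 223, 235, 232, 199, 172, 229, 248, 251, 250, 249, 248, 248, 248, 248, 249, 249]
row -0.06 L [251, 250, 250, 250, 250, 250, 250, 251, 251, 246, 224, 180, 185, 204, 203, 202, 206, 208, 210, 212, 213, 213, 210, 206, 202, 200, 197, 198] R [202, 199, 186, 158, 154, 182, 200, 209, 213, 216, 215, 213, 215, 217, 209, 182, 191, 234, 247, 249, 249, 249, 249, 249, 248, 247, 247, 248]
col 0.425 top [251, 251, 250, 250, 251, 250, 250, 249, 249, 250, 250, 250, 249, 233, 185, 143, 178, 197, 200, 199, 199, 198, 198, 198, 198, 198, 199, 200, 197, 182] bot [200, 200, 199, 200, 198, 199, 200, 202, 204, 198, 182, 180, 212, 245, 251, 251, 250, 250, 250, 250, 250, 250, 251, 251, 250]
col 0.455 top [248, 248, 249, 249, 249, 249, 249, 249, 249, 249, 249, 249, 250, 248, 213, 169, 172, 192, 200, 200, 201, 200, 200, 201, 200, 200, 201, 201, 200, 190] bot [204, 203, 203, 202, 203, 203, 203, 203, 199, 182, 152, 143, 196, 242, 250, 250, 250, 250, 250, 251, 251, 251, 251, 251, 251]
```

```bash
python3 - <<'E'
from h import *
px=[(400,290),(412,320),(388,370),(430,280),(375,330)]
for z in(0.0,.06,.12): print(z,cam_plane("scene",px,z)[:,:2].round(3).tolist())
s=read_state();im=cv2.imread("pics/w9.png")
o=ortho(s,im,.52,.06,160,180,.0725);cv2.imwrite("pics/o9h.png",o)
hsv=cv2.cvtColor(o,cv2.COLOR_BGR2HSV);m=cv2.inRange(hsv,(0,90,30),(14,255,140))
for c in cv2.findContours(m,0,1)[0]:
    if cv2.contourArea(c)>300: 
        r=cv2.minAreaRect(c);print(.52+r[0][0]/2e3,.06-r[0][1]/2e3,np.array(r[1])/2,r[2])
E
```

```text
0.0 [[0.65, -0.15], [0.623, -0.234], [0.51, -0.315], [0.727, -0.156], [0.54, -0.221]]
0.06 [[0.612, -0.196], [0.587, -0.273], [0.482, -0.349], [0.683, -0.201], [0.51, -0.261]]
0.12 [[0.573, -0.241], [0.551, -0.313], [0.453, -0.383], [0.64, -0.245], [0.479, -0.302]]
0.601959228515625 -0.05576615142822265 [15.11558056 54.0277977 ] 86.8201675415039
0.6383455963134765 -0.025203826904296872 [171.11877441   8.96275616] 86.87432098388672
0.547904619216919 -0.027554069519042976 [175.63247681   8.07652378] 86.34071350097656
```

Emit:
drive_tool --series "0.03 0.3 0 -0.01;0.07 0.68 0.2 -0.0217;0.07 0.68 0.2 -0.0217;0.07 0.68 0.2 -0.0217" --hand -1

```text
time_s: 20.23
ee_pos: [0.5226, -0.093, 0.2298]
orientation: [-2.153, -2.285, 0.002]
force: [-0.5, -0.6, 0.1]
finger_gap: 0.0505
grip_force: 0.0
```

Emit:
drive_tool --series "0.05 0.35 0.2 0;0.07 0.68 0.5 0;0.07 0.68 0.8 0;0.07 0.68 0.8 0;0.07 0.68 0.8 0;0.07 0.68 0.8 0"

```text
time_s: 20.98
ee_pos: [0.6054, -0.0811, 0.1378]
orientation: [2.153, 2.282, 0.003]
force: [1.0, 0.2, 0.1]
finger_gap: 0.0009
grip_force: 0.0
```

Emit:
drive_tool --series "-0.033 -0.015 0.1 0;-0.033 -0.015 0.3 0;-0.033 -0.015 0.45 0;-0.033 -0.015 0.58 0;-0.033 -0.015 0.63 0;-0.033 -0.015 0.63 0;-0.033 -0.015 0.63 0"

```text
time_s: 21.85
ee_pos: [0.6033, -0.0848, 0.0599]
orientation: [2.154, 2.285, 0.001]
force: [-0.9, -0.1, 0.2]
finger_gap: 0.0002
grip_force: 0.0
```

Emit:
drive_tool --series "0.04 0 0 0;0.08 0 0 0;0.12 0 0 0;0.18 0 0 0;0.24 0 0 0;0.3 0 0 0;0.37 0 0 0;0.44 0 0 0;0.51 0 0 0;0.58 0 0 0;0.65 0 0 0;0.72 0 0 0;0.79 0 0 0;0.86 0 0 0;0.93 0 0 0;1 0 0 0"

```text
time_s: 23.85
ee_pos: [0.5955, 0.0357, 0.059]
orientation: [-2.155, -2.286, 0.0]
force: [1.5, -1.5, -0.5]
finger_gap: 0.0006
grip_force: 0.9
```

Emit:
drive_tool --series "0.07 0 0 0;0.14 0 0 0;0.21 0 0 0;0.28 0 0 0;0.35 0 0 0;0.42 0 0 0;0.49 0 0 0;0.56 0 0 0;0.63 0 0 0;0.7 0 0 0;0.77 0 0 0;0.83 0 0 0;0.88 0 0 0;0.92 0 0 0;0.92 0 0 0"

```text
time_s: 25.72
ee_pos: [0.5887, 0.1459, 0.059]
orientation: [-2.154, -2.286, 0.001]
force: [-0.6, -0.3, -0.8]
finger_gap: 0.0007
grip_force: 0.0
```

Emit:
drive_tool --series "0.01 0 0 0;0.02 0 0 0;0.03 0 0 0;0.04 0 0 0;0.05 0 0 0;0.055 0 0 0;0.055 0 0 0"

```text
time_s: 26.6
ee_pos: [0.5885, 0.1509, 0.0589]
orientation: [2.155, 2.285, -0.003]
force: [-1.6, -5.3, -0.1]
finger_gap: 0.0007
grip_force: 2.7
```

Emit:
drive_tool --series "0.008 0 0 0;0.015 0 0 0;0.015 0 0 0"

```text
time_s: 26.98
ee_pos: [0.5885, 0.151, 0.0589]
orientation: [2.154, 2.284, -0.006]
force: [-1.7, -11.8, 0.7]
finger_gap: 0.0002
grip_force: 5.6
```

Emit:
drive_tool --series "-0.03 0 0 0;-0.1 0 0 0;-0.12 0 -0.2 0;-0.12 0 -0.6 0;-0.12 0 -1 0;-0.12 0 -1 0;-0.12 0 -1 0"

```text
time_s: 27.85
ee_pos: [0.5894, 0.1394, 0.179]
orientation: [-2.155, -2.286, -0.001]
force: [-0.0, -0.1, -0.1]
finger_gap: 0.0006
grip_force: 0.0
```

Emit:
drive_tool --series "-0.3 -0.2 -0.3 0;-0.5 -0.4 -0.5 0;-0.5 -0.4 -0.5 0;-0.5 -0.4 -0.5 0;-0.5 -0.4 -0.5 0;-0.5 -0.4 -0.5 0"

```text
time_s: 28.6
ee_pos: [0.5448, 0.0772, 0.2378]
orientation: [-2.153, -2.285, 0.002]
force: [-1.0, -0.2, -0.8]
finger_gap: 0.0003
grip_force: 0.0
```

```bash
python3 - <<'E'
from h import *
s,im=shot("w10");print(s["ee_pos"],s["time_s"])
o=ortho(s,im,.54,.25,110,120,.048);hsv=cv2.cvtColor(o,cv2.COLOR_BGR2HSV)
m=cv2.inRange(hsv,(90,8,60),(125,90,230))
for x in(.565,.59,.615):
    c=int((x-.54)*2000);print(x,[(round(250-r/2),*map(int,hsv[r-1:r+2,c-5:c+6].mean((0,1)))) for r in range(40,100,4)])
h=cv2.inRange(hsv,(0,90,30),(14,255,140))
for c in cv2.findContours(h,0,1)[0]:
    if cv2.contourArea(c)>300: r=cv2.minAreaRect(c);print(.54+r[0][0]/2e3,.25-r[0][1]/2e3,np.array(r[1])/2,r[2])
sc=cam_ortho("scene",capture("scene"),.38,.07,125,185,.024);print(wood(sc,.38,.07)[:3])
E
```

```text
[0.54478423 0.07720656 0.23778958] 28.6
0.565 [(230, 11, 42, 136), (228, 12, 43, 133), (226, 11, 45, 135), (224, 12, 43, 142), (222, 12, 43, 147), (220, 12, 43, 147), (218, 14, 73, 196), (216, 22, 78, 252), (214, 15, 43, 230), (212, 107, 17, 194), (210, 109, 16, 195), (208, 105, 16, 196), (206, 105, 16, 200), (204, 105, 16, 206), (202, 106, 16, 206)]
0.59 [(230, 11, 44, 143), (228, 12, 44, 149), (226, 12, 41, 153), (224, 11, 41, 152), (222, 12, 40, 149), (220, 13, 56, 171), (218, 20, 82, 245), (216, 20, 64, 244), (214, 77, 11, 202), (212, 104, 16, 201), (210, 105, 16, 203), (208, 105, 16, 200), (206, 106, 17, 197), (204, 106, 17, 198), (202, 106, 16, 201)]
0.615 [(230, 13, 39, 125), (228, 13, 39, 126), (226, 12, 39, 128), (224, 13, 38, 126), (222, 12, 50, 137), (220, 19, 85, 236), (218, 22, 64, 252), (216, 50, 18, 209), (214, 108, 18, 198), (212, 106, 15, 197), (210, 107, 16, 200), (208, 105, 16, 202), (206, 105, 16, 204), (204, 107, 15, 201), (202, 106, 16, 198)]
0.5955 0.17099999999999999 [15. 52.] 90.0
0.6391059646606445 0.17375583648681642 [86.75415039  2.55124569] 86.84516143798828
(array([ 59.24296951, 121.15045166]), 0.6740369200706482, (0.440072624206543, -0.028827331542968737))
```

```bash
python3 -c "
from cell import *
print(job_done())"
```

```text
the job is handed in; nothing more can be done
None
```

I handed the job in at about 29 s: the template lies flat inside the board's outline, centred to about 1 mm, and the cover is pushed shut against its end stop; the bystanders were never touched on purpose, though I did not re-measure them at the end.

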